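# Load the rinse tub and set its feed valve half open

## Robot

A 6-joint arm with a two-finger parallel gripper is mounted at the origin on the work surface. World frame = base frame: x ahead of the robot, y to its left, z up, the work surface at z = 0. Lengths are in m, angles in rad, forces in N, time in s.
With the tool pointing down it reaches from about 0.3 to 0.75 m from the base axis. Payload 8.5 kg.
Tool frame: the origin (TCP) lies midway between the tips of the shut fingers; the grasp point (between the pads) lies manip.tcp_to_grasp behind it (manip.tcp_to_grasp is the distance from the TCP to the grasp point, in m); z points along the fingers, y is the direction in which the jaws open and shut (so a half turn about z gives the same grasp; the last joint's range is limited). The gripper opens to 85 mm and grips with 20 to 120 N. Pads are 22 mm wide; open, the fingers measure 114 mm over their backs; the gripper's body (76 mm by 85 mm) begins 54 mm behind the grasp point. The pads swing forward as they close: fully open they stand 13 mm farther back than shut.
Start: joints at [1.063, 0.381, 1.297, -0, 1.464, -0.215], TCP at [0.159, 0.527, 0.231] pointing down, gripper open.
Joint ranges: [-3.11, 3.11], [-0.89, 2.33], [0.22, 2.48], [-1.42, 4.56], [0.17, 2.85], [-2.88, 2.88]. Speed limits (rad/s): [2.39, 2.39, 3.14, 3.14, 3.14, 3.14].

## Interface

Orientations are given as a unit quaternion [w, x, y, z].
In Python, from bench import state, eyes, job, finder, manip gives the robot as it stands. The module is installed in compiled form; this text tells all that it offers.
- The arm moves only by the tool move_arm, never from a script. Its argument "plan" is a list that holds one entry, the list of rows, each a list of 5 numbers: the shift along the tool's x, y, z normalised to -1 to 1, where 1 is 15 cm, then the turn about the tool's z normalised to -1 to 1, where 1 is pi rad, then the closure, from 0 (fully open) to 1 (shut). In form: [[[dx, dy, dz, turn, grip], ...]]. A call has 1 to 8 rows; each row shifts and turns the commanded pose from where the row before left it, along the tool's axes as they then stand; what a row does not reach is not made up. A row lasts 1/10 s, in which the tool goes at most 50 mm and 8.59 degrees, less where a joint would pass 70% of its speed; a pose out of reach is approached as far as the arm can. A call with a number of a shift or a turn outside -1 to 1 is refused whole. A call with a gripper value outside its range is refused whole. The fingers move at their own pace and stop on an object; the grip force is fixed at half the most. Time passes only in rows, so rows that do not move let the fingers close. It gives the time, the measured TCP pose, the force and the opening at its end, in the units of the state.
- state(): the state, without advancing time (a new reading comes with each control period).
- eyes.get_image(name): name is "side" or "top"; returns (picture, depth): 420x560x3 uint8, red, green, blue; 420x560 float32, m along the optical axis (not along the pixel's ray), 0 where there is no reading.
- eyes.calibration(name): a dict with "fx", "fy", "cx", "cy" (pixels), "R" (3x3) and "t" (3): a world point X has camera coordinates R X + t. Camera axes: x right, y down, z forward; pixel columns grow to the right and rows downward; lengths in m; the calibration is good to about 2 mm. A picture is of the moment at which its call begins. calibration takes no time and is no camera call.
- job.hand_in(): hands the job in, once; it reports no verdict.
Trained networks look in the newest picture that a camera, given by its name, has taken for a name from the list of things; names that differ only in an ending like _2 or _b are one class to them, and where a whole thing is asked for, a point or a joint stands for the part that bears it (a point fixed in the world has none). Each returns a list of dicts, best first, with "p" (0 to 1); they miss things now and then, are a little off and sometimes report something else, mostly with a low value. They report only what shows in the picture. A call takes as long as a camera call.
- finder.look_for(camera, query): "box" ([left, top, right, bottom] in pixels, round what is visible of it).
- finder.regions_of(camera, query): "pixels" (420x560 bool, what is visible of it) and "box" ([left, top, right, bottom] in pixels, round what is visible of it).
- finder.place_of(camera, query): "position" ([column, row] in pixels: a listed point, or the origin of a listed thing).
The state is a dict: "t": time; "joint_positions": joint angles; "dq": joint speeds; "joint_efforts": joint torques, N m; "tcp_pos": TCP position; "orientation": TCP orientation; "force": force on the tool from outside, world axes, zero at the start; "moment": the same for the moment, N m; "grip_width": finger opening in m.
Only numpy, scipy, OpenCV 4.12 (cv2) and the standard library are available. Lean on these libraries where they do the work, as an engineer would, in place of code of your own. Each camera call takes 0.05 s, during which the arm holds its last target. There are 200 camera calls.

## Task

Three brass furniture feet, slick with polish, lie on the tray: carry the tray by its handle and, low over the white tub, tip it so that all three slide into the tub, without touching the feet with the fingers, then stand the empty tray upright on the counter. After the feet are in, turn the lever of the ball valve on the tub's feed pipe to half open, 45 degrees, along the long broad mark, and leave it there. Leave everything else on the counter where it is.

Things in the scene. Friction and masses are not known exactly. Their poses are not given: they have to be found in the camera images.
- tray: Loose aluminium tray, 190 mm long (x) by 140 mm wide (y), 4 mm floor, 26 mm high walls on both long sides and at the -x end; the +x end is open, with no lip. A wooden bridge handle spans it from side to side over the middle. Empty 320 g. Origin: centre of the underside; z up when it stands upright.
- tray_handle (a point): Centre of the tray's bridge handle: a straight wooden bar along the tray's y, 140 mm long, 14 mm thick (x), 22 mm tall (z), its centre 103 mm above the tray's underside, 88 mm clear below it. Axes as the tray's.
- tray_lip (a point): Middle of the tray's open end, on the floor's upper face (95 mm from the tray's centre along its +x, 4 mm above the underside).
- foot0: Brass furniture foot, a chunky block 60 mm long and 36 mm square in section, stepped down to 26 mm square over its last 18 mm (-x end); 90 g, slick with polish. Starts lying on the tray. Origin: middle of its underside as it first lies; x along its length.
- foot1: Brass furniture foot, a chunky block 60 mm long and 36 mm square in section, stepped down to 26 mm square over its last 18 mm (-x end); 90 g, slick with polish. Starts lying on the tray. Origin: middle of its underside as it first lies; x along its length.
- foot2: Brass furniture foot, a chunky block 60 mm long and 36 mm square in section, stepped down to 26 mm square over its last 18 mm (-x end); 90 g, slick with polish. Starts lying on the tray. Origin: middle of its underside as it first lies; x along its length.
- tub_in (a point): Centre of the inner floor of the fixed white enamelled open tub, 6 mm above the counter. Outside 230 mm (x) by 190 mm (y), walls 6 mm thick, rim 85 mm above the counter. Axes: the tub's. A brass feed pipe leaves its -y side and carries the ball valve.
- valve_axis (a point): On the vertical axis of the valve lever, at the lever's mid height, 135 mm above the counter, 220 mm from the tub's centre along the tub's -y; axes as the tub's. Below the lever: a fixed disc (radius 62 mm, top at 116 mm) with black marks at closed, 1/4, half (the long broad one), 3/4 and open. The 22 mm pipe runs along the tub's y, 62 mm up, out to 335 mm from the tub's centre.
- valve_grip (a point): Centre of the lever's grip sleeve, 115 mm from the axis: sleeve 60 mm long (along the lever, 80 to 140 mm from the axis), 20 mm wide, 16 mm tall, mid height 135 mm, free space beneath. The lever runs from the axis along this point's -x.
- valve (a joint): Angle of the valve lever in rad: 0 closed (lever across the pipe, pointing along the tub's -x), 1.571 fully open (lever in line with the pipe, pointing along the tub's -y, away from the tub); grows anticlockwise seen from above. Stiff: stays where it is left, about 0.25 N m to turn.
- mug: Bystander: white mug, 80 mm across, 90 mm high. Origin: centre of underside.
- jar: Bystander: glass jar, 72 mm across, 110 mm high. Origin: centre of underside.
- plane: Bystander: wooden block plane, 200 mm long (y), 62 mm wide, about 105 mm high. Origin: centre of underside.
- tin: Bystander: tin can, 70 mm across, 100 mm high. Origin: centre of underside.
- mallet: Bystander: hammer, 240 mm long, lying along x. Origin: centre of underside.
- vase: Bystander: terracotta vase, 100 mm across, 140 mm high. Origin: centre of underside.

How it is judged:
On the way, in this order (a step that is already met when the one before it is completed fails the run):
1. all three feet lie in the tub (x of foot0 in the frame of tub_in between -0.115 and 0.115 m and y of foot0 in the frame of tub_in between -0.095 and 0.095 m and z of each of foot0, foot1, foot2 in the frame of tub_in below 0.072 m and contact force between each of foot0, foot1, foot2 and tray below 0.05 N and x of foot1 in the frame of tub_in between -0.115 and 0.115 m and y of foot1 in the frame of tub_in between -0.095 and 0.095 m and x of foot2 in the frame of tub_in between -0.115 and 0.115 m and y of foot2 in the frame of tub_in between -0.095 and 0.095 m), for 0.2 s.
2. after that, the valve stands half open (value of joint valve between 0.685 and 0.885 rad and velocity of joint valve between -0.05 and 0.05 rad/s), for 0.2 s.
At the end, for the whole second after the job is handed in: All three feet lie in the tub (origins within its walls and less than 72 mm above its inner floor, clear of the tray); the valve reads 45 degrees within 0.1 rad (about 6 degrees); the tray stands upright (within 0.1 rad) on the counter (origin under 12 mm high), at rest (all of step 1 and value of joint valve between 0.685 and 0.885 rad and angle between tray's own z axis and vertical below 0.1 rad and height (world z) of tray between -0.005 and 0.012 m and linear speed of tray below 0.02 m/s); the robot touches nothing.
It fails at once if the fingers touch a foot (more than 0.5 N) (contact force between the fingers and foot0 above 0.5 N or contact force between the fingers and foot1 above 0.5 N or contact force between the fingers and foot2 above 0.5 N).
It fails at once if a foot is dropped from high up (faster than 2 m/s) (linear speed of any of foot0, foot1, foot2 above 2 m/s).
It fails at once if a bystander is moved by more than 30 mm (distance of any of mug, jar, plane, tin, mallet, vase from where it was at the start of the episode above 0.03 m).
It also fails if it takes over 72 s, if anything falls off the work surface, if the arm or the gripper's body presses on something with over 40 N, if the wrist force passes 120 N, or if a joint passes its speed limit or range.

## Working session

There is one attempt and no reset: what is moved stays moved. The work goes in short steps, Python scripts to look and compute and a tool call to move; the robot and the scene stay as the last step left them, time stands still between calls to the robot, and variables do not carry over. Pictures are saved under pics/ and viewed, about 8 in all and at most 12, crops included, and the job is handed in when it is done.

Besides the shell and the picture viewer there is one more tool, called after "Emit:" in YAML: its name, and indented under it one key for each argument. move_arm: Moves the arm, as the interface text tells. Scaled input: -1 to 1 covers 15 cm each way for a shift and pi rad each way for a turn. Its arguments: {"type":"object","properties":{"plan":{"type":"array"}},"required":["plan"]}

```bash
mkdir -p pics
cat > h.py <<'E'
import numpy as np, cv2
from bench import state, eyes, job, finder, manip
def world(cam,u,v,z=None,depth=None):
    c=eyes.calibration(cam);R=np.array(c["R"]);t=np.array(c["t"])
    r=np.array([(u-c["cx"])/c["fx"],(v-c["cy"])/c["fy"],1.])
    o=-R.T@t; d=R.T@r
    s=depth if z is None else (z-o[2])/d[2]
    return o+s*d
def cloud(cam,D):
    c=eyes.calibration(cam);R=np.array(c["R"]);t=np.array(c["t"])
    v,u=np.indices(D.shape)
    P=np.stack([(u-c["cx"])/c["fx"]*D,(v-c["cy"])/c["fy"]*D,D],-1)
    return (P-t)@R
def proj(cam,X):
    c=eyes.calibration(cam);p=np.array(c["R"])@np.array(X)+np.array(c["t"])
    return p[0]/p[2]*c["fx"]+c["cx"],p[1]/p[2]*c["fy"]+c["cy"]
def save(n,im): cv2.imwrite(f"pics/{n}.png",cv2.cvtColor(im,cv2.COLOR_RGB2BGR))
E
python3 - <<'E'
from h import *
np.set_printoptions(precision=4,suppress=True)
print(manip.tcp_to_grasp, state())
for cam in("top","side"):
    im,D=eyes.get_image(cam);save(cam+"0",im);P=cloud(cam,D);np.save(cam+"P.npy",P)
    c=eyes.calibration(cam);print(cam,-np.array(c["R"]).T@np.array(c["t"]))
    for q,z in [("tray",0),("tray_handle",.103),("tray_lip",.004),("foot0",.004),("tub_in",.006),("valve_axis",.135),("valve_grip",.135),("mug",0),("jar",0),("plane",0),("tin",0),("mallet",0),("vase",0)]:
        for r in finder.place_of(cam,q)[:3]:
            u,v=r["position"]; print(q,round(r["p"],2),np.round([u,v]),world(cam,u,v,z=z)[:2])
E
```

```text
0.0187 {'t': 0.0, 'joint_positions': array([ 1.0627,  0.3812,  1.2983, -0.    ,  1.4636, -0.2153]), 'dq': array([-0.0017,  0.0003, -0.0008,  0.0002,  0.0013,  0.0005]), 'joint_efforts': array([ -0.0002, -44.8448, -23.1273,  -0.0001,   0.0047,  -0.    ]), 'tcp_pos': array([0.1586, 0.5263, 0.2307]), 'orientation': array([-0.0002,  0.1459,  0.9893, -0.0007]), 'force': array([0.1295, 0.6955, 0.0227]), 'moment': array([ 0.0036,  0.0326, -0.0413]), 'grip_width': 0.08538936120996032}
top [0.4331 0.006  1.9092]
tray 0.56 [193. 219.] [0.5571 0.3473]
tray_handle 0.77 [191. 219.] [0.5488 0.3369]
tray_handle 0.61 [348. 227.] [ 0.5321 -0.2362]
tray_lip 0.77 [199. 241.] [0.4718 0.3206]
foot0 0.63 [198. 229.] [0.5165 0.3245]
foot0 0.6 [197. 205.] [0.6093 0.3323]
foot0 0.54 [186. 211.] [0.5856 0.3754]
tub_in 0.7 [286. 226.] [ 0.538  -0.0131]
valve_axis 0.79 [347. 226.] [ 0.5342 -0.2269]
valve_axis 0.43 [195. 229.] [0.5127 0.3134]
valve_axis 0.23 [228. 169.] [0.7325 0.2015]
valve_grip 0.72 [344. 261.] [ 0.4088 -0.2185]
mug 0.7 [410. 269.] [ 0.3829 -0.4864]
jar 0.78 [230. 164.] [0.7754 0.2127]
plane 0
[... 327 characters left out ...]
646 0.3405]
tray_lip 0.47 [218. 281.] [0.62   0.2847]
foot0 0.84 [233. 308.] [0.5286 0.3268]
foot0 0.73 [199. 310.] [0.5974 0.3856]
foot0 0.7 [214. 287.] [0.6151 0.3057]
tub_in 0.78 [294. 228.] [ 0.5665 -0.0174]
tub_in 0.38 [371. 183.] [ 0.4672 -0.3794]
valve_axis 0.76 [340. 165.] [ 0.5393 -0.2475]
valve_grip 0.74 [369. 182.] [ 0.4197 -0.2235]
valve_grip 0.54 [296. 230.] [0.4872 0.0938]
mug 0.65 [409. 181.] [ 0.3573 -0.4812]
jar 0.83 [202. 247.] [0.7543 0.216 ]
jar 0.49 [224. 306.] [0.5533 0.337 ]
plane 0.75 [238. 202.] [ 0.7988 -0.0104]
tin 0.94 [298. 166.] [ 0.7476 -0.3144]
tin 0.67 [372. 183.] [ 0.4637 -0.3868]
mallet 0.88 [172. 410.] [0.4645 0.6028]
vase 0.9 [370. 151.] [ 0.5663 -0.5773]
```

Run:
```python
from h import *
a=cv2.imread("pics/top0.png")[130:300,100:450];cv2.imwrite("pics/t1.png",cv2.resize(a,None,fx=2.28,fy=2.28,interpolation=cv2.INTER_CUBIC))
b=cv2.imread("pics/side0.png")[120:400,130:430];cv2.imwrite("pics/s1.png",cv2.resize(b,None,fx=2.1,fy=2.1,interpolation=cv2.INTER_CUBIC))
```

```text
(no output)
```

View pics/t1.png

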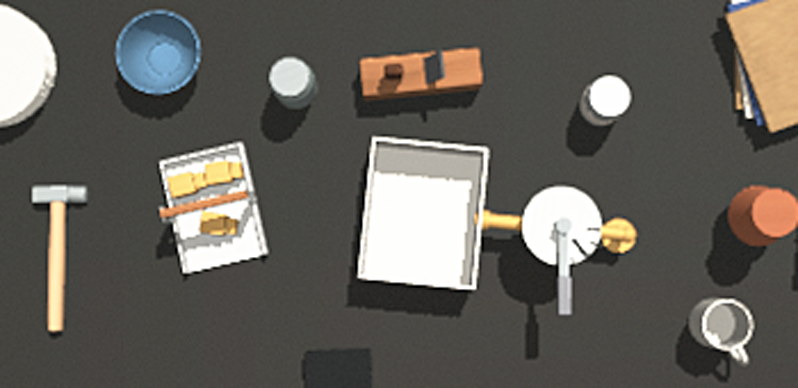

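View pics/s1.png

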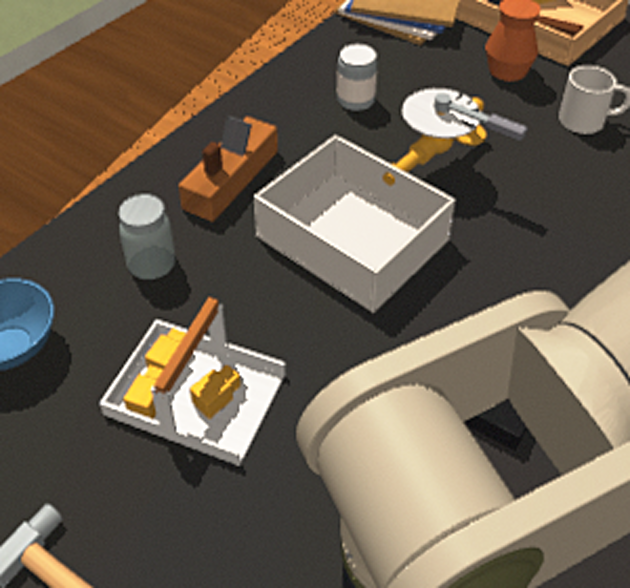

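The views show the tray with its open end towards the robot at about (205,262) in the top crop. Two feet lie behind the handle, at (183,183) and (222,172), and one lies in front at (218,225). The tub spans (360–488, 137–290). The valve lever points to −x, which is closed. Next I refine the geometry from depth.

Run:
```python
from h import *
np.set_printoptions(precision=4,suppress=True)
T=np.load("topP.npy").reshape(-1,3);S=np.load("sideP.npy").reshape(-1,3)
def rect(n,Q):
    r=cv2.minAreaRect((Q[:,:2]*1000).astype(np.float32)); b=cv2.boxPoints(r)
    print(n,len(Q),"c",np.array(r[0]),"size",np.array(r[1]),"ang",r[2],"z",np.median(Q[:,2]),Q[:,2].max());return r
def box(P,x0,x1,y0,y1,z0,z1):
    return P[(P[:,0]>x0)&(P[:,0]<x1)&(P[:,1]>y0)&(P[:,1]<y1)&(P[:,2]>z0)&(P[:,2]<z1)]
for n,P in(("top",T),("side",S)):
    print(n)
    rect("handle",box(P,.45,.66,.23,.44,.1,.125))
    rect("tray wall/all",box(P,.42,.68,.22,.46,.012,.125))
    rect("feet",box(P,.42,.68,.22,.46,.034,.046))
    rect("tub rim",box(P,.38,.7,-.15,.15,.075,.095))
    rect("lever",box(P,.35,.66,-.33,-.15,.126,.2))
    rect("lever grip",box(P,.35,.47,-.33,-.15,.126,.2))
    rect("disc",box(P,.43,.66,-.33,-.14,.108,.122))
for q in ("foot0",):
    for r in finder.regions_of("top",q):
        v,u=np.nonzero(r["pixels"]);Q=T.reshape(420,560,3)[v,u];Q=Q[(Q[:,2]>.03)&(Q[:,2]<.05)]
        if len(Q)>3: print(r["p"],end=' ');rect("foot",Q)
```

```text
top
handle 168 c [547.3676 342.4781] size [ 18.979  139.3547] ang 13.253168106079102 z 0.11427142041014632 0.1235368431977307
tray wall/all 947 c [554.8185 332.7488] size [224.6374 243.241 ] ang 89.62704467773438 z 0.03762052510381475 0.1235368431977307
feet 322 c [549.5045 343.0978] size [183.356  137.1712] ang 15.171295166015625 z 0.039765263093627254 0.04599447910102384
tub rim 412 c [540.3582 -29.3008] size [236.6432 230.5184] ang 85.35320281982422 z 0.08443837361904608 0.09497891101122795
lever 244 c [ 482.7373 -209.7251] size [100.1236 182.7617] ang 74.56747436523438 z 0.14162678506558452 0.15447239031057317
lever grip 133 c [ 427.2509 -226.4499] size [84.909  19.0096] ang 0.034139662981033325 z 0.14230460559953056 0.15447239031057317
disc 698 c [ 524.2131 -225.4469] size [120.0131 121.5225] ang 46.68806838989258 z 0.1160646993148872 0.1219528824222181
side
handle 374 c [551.5605 342.57  ] size [ 22.922  140.4208] ang 14.614461898803711 z 0.1140022651528454 0.11903557367151985
tray wall/all 2117 c [551.9343 342.0099] size [191.8556 143.13  ] ang 14.548053741455078 z 0.038662185
[... 315 characters left out ...]
96  26.7261] ang 0.6960398554801941 z 0.1402778195142693 0.14862830873428484
lever grip 158 c [ 429.0173 -227.6629] size [82.059  24.7941] ang 1.5249383449554443 z 0.14132165074644704 0.1475686925644764
disc 553 c [ 528.9918 -226.7269] size [120.5627 125.4008] ang 30.359621047973633 z 0.11741748819308835 0.12191112679584802
0.63 foot 124 c [585.7042 385.6112] size [35.8389 57.9541] ang 17.97490119934082 z 0.039662878077774355 0.049174100843038936
0.61 foot 105 c [519.9622 330.228 ] size [30.8542 56.9632] ang 0.9771670699119568 z 0.038834863561550505 0.04986014970704167
0.47 foot 120 c [606.8818 326.098 ] size [34.2565 55.4711] ang 14.004368782043457 z 0.040704343142270394 0.04999804652107469
```

Emit:
move_arm:
  plan:
    - [[0,0,0,0.047,0],[0,0,0,0.047,0],[0,0,0,0.047,0],[0,0,0,0.047,0],[0,0,0,0.047,0],[0,0,0,0.047,0],[0,0,0,0.046,0],[0,0,0,0,0]]

```text
t: 2.25
tcp_pos: [0.1587, 0.5266, 0.2313]
orientation: [0.0, 0.615, 0.789, -0.0]
force: [0.3, 0.6, -0.5]
grip_width: 0.0856
```

```bash
cat >> h.py <<'E'
from scipy.spatial.transform import Rotation as Ro
def go(x,y,z,yaw=None):
    "remaining tool-axis shifts in units of 0.15 m, and turn (units of pi) to bring tool y to yaw deg"
    s=state();q=s["orientation"];R=Ro.from_quat([q[1],q[2],q[3],q[0]]).as_matrix()
    d=R.T@(np.array([x,y,z])-s["tcp_pos"])/.15
    a=np.degrees(np.arctan2(R[1,1],R[0,1]))
    print("t",round(s["t"],2),"tcp",s["tcp_pos"].round(4),"yawy",round(a,2),"tilt",round(np.degrees(np.arccos(-R[2,2])),2),"F",s["force"].round(1),"w",round(s["grip_width"],4),"j",s["joint_positions"].round(2))
    print("shift",d.round(3),"turn",None if yaw is None else round(-((yaw-a+180)%360-180)/180,3))
E
python3 -c "
from h import *
go(.550,.3425,.2,14.2)
b=lambda P,x0,x1,y0,y1,z0,z1:P[(P[:,0]>x0)&(P[:,0]<x1)&(P[:,1]>y0)&(P[:,1]<y1)&(P[:,2]>z0)&(P[:,2]<z1)]
for n in('top','side'):
    Q=b(np.load(n+'P.npy').reshape(-1,3),.38,.7,-.105,.13,.078,.092); print(n,cv2.minAreaRect((Q[:,:2]*1000).astype(np.float32)))
"
```

```text
t 2.25 tcp [0.1587 0.5266 0.2313] yawy 14.12 tilt 0.0 F [ 0.3  0.6 -0.5] w 0.0856 j [1.06 0.38 1.3  0.   1.46 0.82]
shift [-1.826  2.23   0.209] turn -0.0
top ((541.9786376953125, -7.576873779296875), (193.07553100585938, 230.22897338867188), 85.35320281982422)
side ((545.3062133789062, -7.181159973144531), (195.9965362548828, 231.51235961914062), 85.44969177246094)
```

Emit:
move_arm:
  plan:
    - [[-0.2,0.24,0,0,0],[-0.2,0.24,0,0,0],[-0.2,0.24,0,0,0],[-0.2,0.24,0,0,0],[-0.2,0.24,0,0,0],[-0.2,0.24,0.05,0,0],[-0.2,0.24,0.05,0,0],[-0.2,0.24,0.05,0,0]]

```text
t: 3.05
tcp_pos: [0.4984, 0.3634, 0.2086]
orientation: [0.0, 0.613, 0.79, 0.0]
force: [0.9, 0.1, 0.9]
grip_width: 0.0857
```

```bash
python3 -c "
from h import *
go(.550,.3425,.087,14.2)"
```

```text
t 3.05 tcp [0.4984 0.3634 0.2086] yawy 14.44 tilt 0.02 F [0.9 0.1 0.9] w 0.0857 j [0.44 0.51 1.14 0.   1.49 0.19]
shift [-0.22   0.298  0.811] turn 0.001
```

Emit:
move_arm:
  plan:
    - [[-0.11,0.155,0,0,0],[-0.11,0.155,0,0,0],[0,0,0.2,0,0],[0,0,0.2,0,0],[0,0,0.2,0,0],[0,0,0,0,0]]

```text
t: 3.65
tcp_pos: [0.5482, 0.343, 0.1148]
orientation: [-0.002, 0.613, 0.79, -0.003]
force: [-0.0, -0.4, -1.2]
grip_width: 0.0855
```

```bash
python3 -c "
from h import *
go(.550,.3425,.087,14.2)
for c in('side','top'):
    im,D=eyes.get_image(c);P=cloud(c,D).reshape(-1,3)
    if c=='side': save('s2',im[220:400,130:330].repeat(3,0).repeat(3,1))
    Q=P[(abs(P[:,0]-.55)<.1)&(abs(P[:,1]-.3425)<.1)&(P[:,2]>.1)&(P[:,2]<.117)];print(c,len(Q),cv2.minAreaRect((Q[:,:2]*1000).astype(np.float32)))
"
```

```text
t 3.65 tcp [0.5482 0.343  0.1148] yawy 14.38 tilt 0.46 F [-0.  -0.4 -1.2] w 0.0855 j [ 0.38  0.65  1.17 -0.    1.33  0.13]
shift [-0.006  0.012  0.185] turn 0.001
side 284 ((552.4515380859375, 342.8072509765625), (20.61600112915039, 139.7572784423828), 16.283761978149414)
top 44 ((560.900390625, 295.85296630859375), (19.19617462158203, 43.78384017944336), 6.522122859954834)
```

View pics/s2.png

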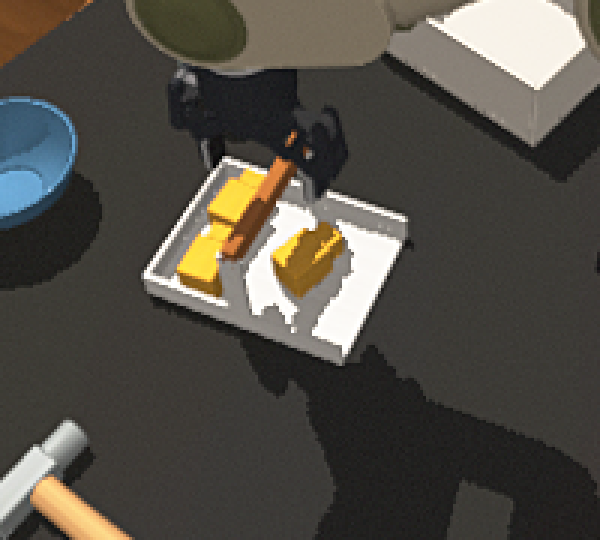

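The gripper straddles the bar at about (265,200). Now I descend and close.

Emit:
move_arm:
  plan:
    - [[0,0,0.09,0,0],[0,0,0.09,0,0],[0,0,0,0,0.4],[0,0,0,0,0.7],[0,0,0,0,1],[0,0,0,0,1],[0,0,0,0,1],[0,0,0,0,1]]

```text
t: 4.55
tcp_pos: [0.5498, 0.3439, 0.0923]
orientation: [0.0, 0.614, 0.789, 0.0]
force: [-1.8, -0.8, 3.4]
grip_width: 0.013
```

Emit:
move_arm:
  plan:
    - [[0,0,0,0,1],[0,0,0,0,1],[0,0,0,0,1],[0,0,-0.02,0,1],[0,0,-0.02,0,1],[0,0,-0.04,0,1],[0,0,-0.04,0,1],[0,0,-0.02,0,1]]

```text
t: 5.35
tcp_pos: [0.5502, 0.344, 0.1136]
orientation: [0.0, 0.614, 0.789, 0.0]
force: [-0.4, -1.1, -4.9]
grip_width: 0.0126
```

```bash
python3 -c "
from h import *
go(.550,.3425,.25,85.4)"
```

```text
t 5.35 tcp [0.5502 0.344  0.1136] yawy 14.18 tilt 0.06 F [-0.4 -1.1 -4.9] w 0.0126 j [0.38 0.65 1.18 0.   1.32 0.13]
shift [-0.009 -0.003 -0.909] turn -0.396
```

Emit:
move_arm:
  plan:
    - [[0,0,-0.03,-0.01,1],[0,0,-0.05,-0.02,1],[0,0,-0.05,-0.025,1],[0,0,-0.05,-0.025,1],[0,0,-0.05,-0.025,1],[0,0,-0.05,-0.025,1],[0,0,-0.05,-0.025,1],[0,0,-0.05,-0.025,1]]

```text
t: 6.15
tcp_pos: [0.5499, 0.3438, 0.1702]
orientation: [-0.0, 0.368, 0.93, -0.0]
force: [-0.7, -0.1, -5.0]
grip_width: 0.0129
```

Emit:
move_arm:
  plan:
    - [[0,0,-0.05,-0.025,1],[0,0,-0.05,-0.025,1],[0,0,-0.05,-0.025,1],[0,0,-0.05,-0.025,1],[0,0,-0.05,-0.025,1],[0,0,-0.05,-0.025,1],[0,0,-0.05,-0.025,1],[0,0,-0.05,-0.02,1]]

```text
t: 6.95
tcp_pos: [0.5498, 0.3438, 0.2302]
orientation: [-0.0, 0.071, 0.997, -0.0]
force: [-0.4, -0.3, -6.6]
grip_width: 0.0131
```

```bash
python3 -c "
from h import *
go(.549,.052,.23,85.4)
im,D=eyes.get_image('side');save('s3',im[150:400,130:430].repeat(2,0).repeat(2,1))"
```

```text
t 6.95 tcp [0.5498 0.3438 0.2302] yawy 81.86 tilt 0.01 F [-0.4 -0.3 -6.6] w 0.0131 j [ 0.38  0.56  0.99 -0.    1.59 -1.05]
shift [-0.27  -1.926  0.002] turn -0.02
```

View pics/s3.png

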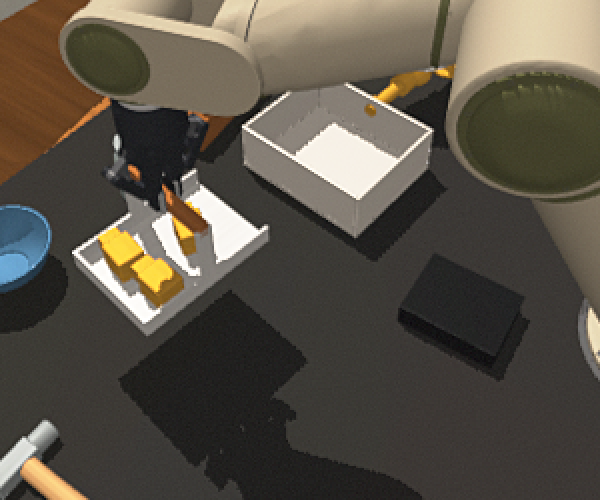

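Emit:
move_arm:
  plan:
    - [[0,0,0,-0.02,1],[0,-0.03,0,0,1],[0,-0.06,0,0,1],[-0.008,-0.09,0,0,1],[-0.008,-0.09,0,0,1],[-0.008,-0.09,0,0,1],[-0.008,-0.09,0,0,1],[-0.008,-0.09,0,0,1]]

```text
t: 7.8
tcp_pos: [0.5493, 0.2612, 0.2299]
orientation: [0.0, 0.041, 0.999, 0.0]
force: [0.2, 0.4, -6.2]
grip_width: 0.0126
```

Emit:
move_arm:
  plan:
    - [[-0.008,-0.1,0,0,1],[-0.008,-0.1,0,0,1],[-0.008,-0.1,0,0,1],[-0.008,-0.1,0,0,1],[-0.008,-0.1,0,0,1],[-0.008,-0.1,0,0,1],[-0.008,-0.1,0,0,1],[-0.008,-0.1,0,0,1]]

```text
t: 8.6
tcp_pos: [0.5489, 0.141, 0.2298]
orientation: [0.0, 0.041, 0.999, 0.0]
force: [0.5, -0.2, -6.2]
grip_width: 0.0129
```

Emit:
move_arm:
  plan:
    - [[-0.008,-0.1,0,0,1],[-0.008,-0.1,0,0,1],[-0.008,-0.1,0,0,1],[-0.008,-0.1,0,0,1],[-0.008,-0.09,0,0,1],[-0.008,-0.06,0,0,1],[0,-0.03,0,0,1],[0,-0.02,0,0,1]]

```text
t: 9.4
tcp_pos: [0.5487, 0.0517, 0.2298]
orientation: [-0.0, 0.041, 0.999, 0.0]
force: [-0.3, -0.2, -5.3]
grip_width: 0.0124
```

```bash
python3 -c "
from h import *
go(.549,.052,.182,85.4)
im,D=eyes.get_image('side');save('s4',im[130:350,180:430].repeat(2,0).repeat(2,1))"
```

```text
t 9.4 tcp [0.5487 0.0517 0.2298] yawy 85.28 tilt 0.01 F [-0.3 -0.2 -5.3] w 0.0124 j [-0.12  0.38  1.3   0.    1.46 -1.61]
shift [-0.002  0.002  0.319] turn -0.001
```

View pics/s4.png

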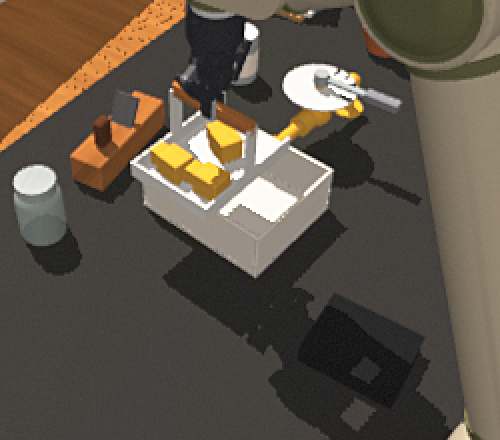

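Emit:
move_arm:
  plan:
    - [[0,0,0.04,0,1],[0,0,0.06,0,1],[0,0,0.06,0,1],[0,0,0.06,0,1],[0,0,0.05,0,1],[0,0,0.03,0,1],[0,0,0.015,0,1],[0,0,0.01,0,1]]

```text
t: 10.25
tcp_pos: [0.5488, 0.052, 0.181]
orientation: [0.0, 0.041, 0.999, -0.0]
force: [-0.2, 0.2, -6.0]
grip_width: 0.0127
```

Emit:
move_arm:
  plan:
    - [[0,0,0.01,0,1],[0,0,0.01,0,1],[0,0,0,0,1]]

```text
t: 10.55
tcp_pos: [0.5487, 0.052, 0.178]
orientation: [-0.0, 0.041, 0.999, -0.0]
force: [-0.3, -0.2, -5.3]
grip_width: 0.0132
```

Emit:
move_arm:
  plan:
    - [[0,0,0.01,0,1],[0,0,0,0,1]]

```text
t: 10.75
tcp_pos: [0.5489, 0.0518, 0.1773]
orientation: [0.001, 0.041, 0.999, -0.0]
force: [-1.9, -1.3, 0.4]
grip_width: 0.0126
```

Emit:
move_arm:
  plan:
    - [[0,0,0.01,0,1],[0,0,0,0,1]]

```text
t: 10.95
tcp_pos: [0.549, 0.0516, 0.1772]
orientation: [0.001, 0.041, 0.999, -0.0]
force: [-6.4, -2.3, 11.7]
grip_width: 0.0127
```

Contact with the rim. Next I loosen the grip to a cage so the tray pivots on the rim.

Emit:
move_arm:
  plan:
    - [[0,0,-0.01,0,1],[0,0,0,0,0.62],[0,0,0,0,0.62],[0,0,0,0,0.62],[0,0,0,0,0.62]]

```text
t: 11.45
tcp_pos: [0.549, 0.0519, 0.1767]
orientation: [0.0, 0.041, 0.999, -0.0]
force: [0.2, -0.9, 0.6]
grip_width: 0.0324
```

```bash
cat > tilt.py <<'E'
from h import *
import sys
im,D=eyes.get_image('side');P=cloud('side',D)
if len(sys.argv)>1: save(sys.argv[1],im[130:350,180:430].repeat(2,0).repeat(2,1))
go(.549,.052,.177,85.4)
H=cv2.cvtColor(im,cv2.COLOR_RGB2HSV).astype(int)
c=np.array([.544,-.007]);a=np.radians(-4.6);ex=np.array([np.cos(a),np.sin(a)]);ey=np.array([-np.sin(a),np.cos(a)])
L=np.dstack([(P[...,:2]-c)@ex,(P[...,:2]-c)@ey,P[...,2]])
# brown bar: dark orange; brass: bright yellow
near=(abs(L[...,0])<.13)&(L[...,1]>-.12)&(L[...,1]<.25)&(D>0)
for n,m in(("bar",(H[...,0]<14)&(H[...,1]>130)&(L[...,2]>.1)),("brass",(H[...,0]>=15)&(H[...,0]<32)&(H[...,1]>150)&(L[...,1]>-.09))):
    k=near&m;Q=L[k]; print(n,k.sum(),"med",np.median(Q,0).round(3) if len(Q) else "", "5-95",np.percentile(Q,[5,95],axis=0).round(3).tolist() if len(Q) else "")
E
python3 tilt.py s5
```

```text
t 11.5 tcp [0.549  0.0519 0.1767] yawy 85.28 tilt 0.04 F [ 1.  -1.1  0.5] w 0.0323 j [-0.12  0.43  1.39 -0.    1.33 -1.61]
shift [ 0.     0.001 -0.002] turn -0.001
bar 181 med [-0.027  0.056  0.196] 5-95 [[-0.064, 0.045, 0.183], [0.01, 0.061, 0.202]]
brass 806 med [-0.003  0.106  0.122] 5-95 [[-0.054, 0.019, 0.098], [0.047, 0.129, 0.13]]
```

View pics/s5.png

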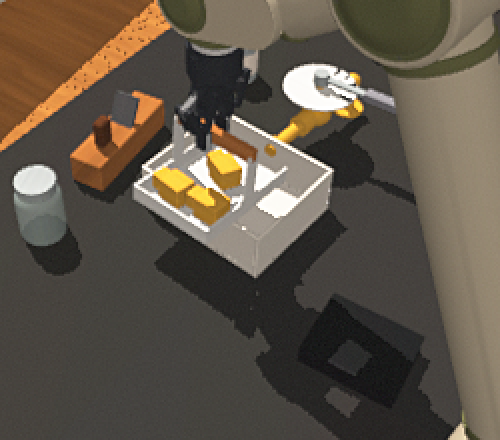

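The tray has begun to tip about the rim inside the cage. I follow it forward and down.

Emit:
move_arm:
  plan:
    - [[0,-0.04,0.01,0,0.6],[0,-0.04,0.02,0,0.6],[0,-0.04,0.02,0,0.6],[0,-0.04,0.02,0,0.6],[0,0,0,0,0.6],[0,0,0,0,0.6]]

```text
t: 12.1
tcp_pos: [0.5467, 0.0278, 0.166]
orientation: [-0.0, 0.041, 0.999, -0.0]
force: [-1.1, 0.1, 0.4]
grip_width: 0.0341
```

```bash
python3 tilt.py s6
```

```text
t 12.15 tcp [0.5467 0.028  0.1662] yawy 85.27 tilt 0.0 F [-1.  -1.2  0.1] w 0.034 j [-0.17  0.43  1.41 -0.    1.3  -1.65]
shift [-0.002  0.161 -0.072] turn -0.001
bar 184 med [-0.026  0.033  0.183] 5-95 [[-0.062, 0.021, 0.172], [0.013, 0.038, 0.189]]
brass 743 med [-0.002  0.099  0.122] 5-95 [[-0.054, 0.016, 0.085], [0.053, 0.12, 0.136]]
```

Emit:
move_arm:
  plan:
    - [[0,-0.04,0.03,0,0.6],[0,-0.04,0.03,0,0.6],[0,-0.03,0.03,0,0.6],[0,-0.03,0.03,0,0.6],[0,0,0,0,0.6],[0,0,0,0,0.6],[0,0,0,0,0.6],[0,0,0,0,0.6]]

```text
t: 12.95
tcp_pos: [0.545, 0.0072, 0.1482]
orientation: [0.0, 0.041, 0.999, -0.0]
force: [-1.7, -2.5, -0.5]
grip_width: 0.0342
```

```bash
python3 tilt.py s7
```

```text
t 13.0 tcp [0.545  0.0072 0.1482] yawy 85.3 tilt 0.01 F [-1.5 -2.6 -1.1] w 0.0344 j [-0.2   0.45  1.45 -0.    1.25 -1.69]
shift [-0.002  0.3   -0.192] turn -0.001
bar 178 med [-0.025  0.013  0.166] 5-95 [[-0.06, 0.001, 0.157], [0.05, 0.045, 0.21]]
brass 441 med [0.01  0.024 0.078] 5-95 [[-0.042, -0.041, 0.046], [0.057, 0.043, 0.095]]
```

View pics/s7.png

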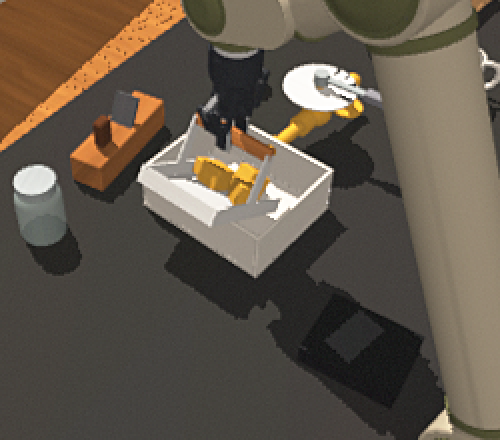

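The feet are sliding toward the lip, at about (235,180). I continue tipping.

Emit:
move_arm:
  plan:
    - [[0,-0.03,0.02,0,0.6],[0,-0.03,0.02,0,0.6],[0,-0.03,0.02,0,0.6],[0,0,0,0,0.6],[0,0,0,0,0.6],[0,0,0,0,0.6]]

```text
t: 13.6
tcp_pos: [0.544, -0.0062, 0.1392]
orientation: [0.0, 0.041, 0.999, 0.0]
force: [-1.5, -0.3, -0.4]
grip_width: 0.0342
```

```bash
python3 tilt.py s8
```

```text
t 13.65 tcp [ 0.544  -0.0062  0.1392] yawy 85.29 tilt 0.02 F [ 0.1 -0.3  0.6] w 0.0341 j [-0.23  0.45  1.46  0.    1.22 -1.72]
shift [-0.001  0.389 -0.252] turn -0.001
bar 177 med [-0.02   0.004  0.153] 5-95 [[-0.059, -0.006, 0.145], [0.064, 0.05, 0.192]]
brass 368 med [-0.005 -0.042  0.042] 5-95 [[-0.051, -0.073, 0.022], [0.039, 0.017, 0.069]]
```

View pics/s8.png

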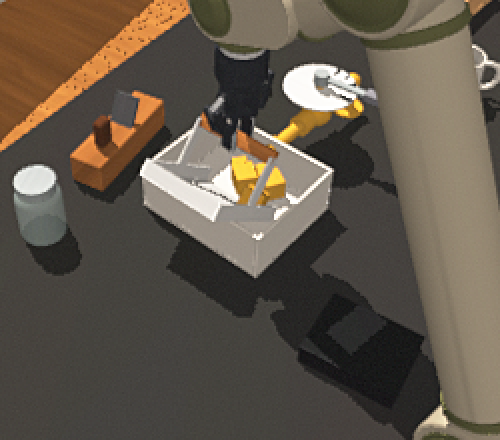

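Emit:
move_arm:
  plan:
    - [[0,0.03,0.02,0,0.6],[0,0,0.02,0,0.6],[0,0,0,0,0.75],[0,0,0,0,0.85],[0,0,0,0,1],[0,0,0,0,1],[0,0,0,0,1],[0,0,0,0,1]]

```text
t: 14.45
tcp_pos: [0.545, -0.0063, 0.1353]
orientation: [0.002, 0.042, 0.999, -0.005]
force: [-7.3, -24.3, 16.1]
grip_width: 0.0212
```

```bash
python3 tilt.py s9
```

```text
t 14.5 tcp [ 0.5449 -0.0063  0.1353] yawy 85.24 tilt 0.57 F [ -7.8 -24.   15.8] w 0.0213 j [-0.22  0.46  1.47 -0.01  1.21 -1.71]
shift [ 0.004  0.387 -0.282] turn -0.001
bar 181 med [-0.02   0.006  0.155] 5-95 [[-0.06, -0.005, 0.147], [0.065, 0.049, 0.196]]
brass 375 med [-0.008 -0.044  0.042] 5-95 [[-0.052, -0.072, 0.022], [0.037, 0.018, 0.067]]
```

Emit:
move_arm:
  plan:
    - [[0,0,-0.03,0,1],[0,0,-0.04,0,1],[0,0,-0.05,0,1],[0,0,-0.06,0,1],[0,0,-0.06,0,1],[0,0,0,0,1],[0,0,0,0,1]]

```text
t: 15.2
tcp_pos: [0.5443, -0.0017, 0.1691]
orientation: [0.0, 0.041, 0.999, 0.0]
force: [-0.3, -0.1, -4.0]
grip_width: 0.0208
```

```bash
python3 tilt.py s10
```

```text
t 15.25 tcp [ 0.5441 -0.0017  0.1688] yawy 85.3 tilt 0.03 F [ 0.5 -0.1 -3.8] w 0.021 j [-0.22  0.42  1.42  0.    1.3  -1.71]
shift [-0.003  0.359 -0.054] turn -0.001
bar 197 med [-0.02   0.011  0.188] 5-95 [[-0.059, -0.001, 0.18], [0.065, 0.05, 0.225]]
brass 275 med [-0.022 -0.049  0.043] 5-95 [[-0.054, -0.077, 0.03], [0.041, 0.007, 0.091]]
```

View pics/s10.png

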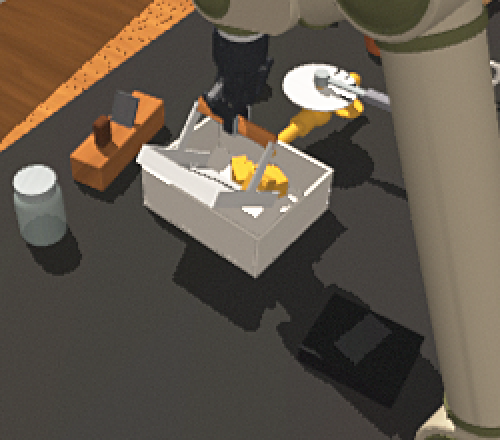

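Emit:
move_arm:
  plan:
    - [[0,0,-0.05,0,1],[0,0,-0.06,0,1],[0,0,-0.06,0,1],[0,0,-0.06,0,1],[0,0,-0.06,0,1],[0,0,0,0,1],[0,0,0,0,1],[0,0,0,0,1]]

```text
t: 16.05
tcp_pos: [0.5441, -0.0018, 0.2122]
orientation: [-0.0, 0.041, 0.999, 0.0]
force: [-1.0, 0.5, -3.2]
grip_width: 0.0208
```

```bash
python3 tilt.py s11;python3 -c "
from h import *
print(np.mean([(eyes.get_image('side'),state()['force'])[1] for _ in range(3)],0))
for c in('side','top'):
  if c=='top': eyes.get_image(c)
  for r in finder.regions_of(c,'foot0'): print(c,r['p'],r['box'],r['pixels'].sum())"
```

```text
t 16.1 tcp [ 0.5441 -0.0018  0.2121] yawy 85.28 tilt 0.05 F [-1.1  0.2 -3.4] w 0.021 j [-0.22  0.39  1.35  0.    1.41 -1.71]
shift [-0.003  0.36   0.234] turn -0.001
bar 222 med [-0.02   0.011  0.23 ] 5-95 [[-0.064, 0.002, 0.222], [0.065, 0.051, 0.269]]
brass 207 med [-0.036 -0.044  0.043] 5-95 [[-0.048, -0.087, 0.016], [0.039, -0.017, 0.104]]
[-0.03892633  0.10851794 -2.68949059]
side 0.51 [309.5, 205.2, 316.1, 224.7] 44
side 0.41 [249.0, 163.8, 319.4, 223.4] 1561
top 0.61 [286.4, 231.9, 291.6, 237.0] 43
top 0.39 [302.4, 230.6, 306.6, 239.3] 10
```

View pics/s11.png

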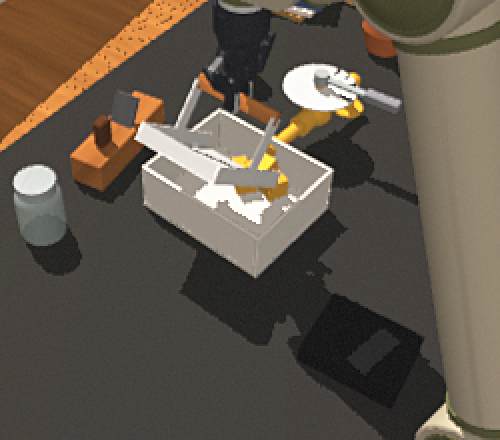

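Load is down to about 2.9 N, so the tray is empty, and the feet lie in the tub at about (255,175). I carry the tray back to the counter on the left.

Emit:
move_arm:
  plan:
    - [[0,0,-0.15,0,1],[0,0.05,-0.15,0,1],[0,0.15,0,0,1],[0,0.2,0,0,1],[0,0.2,0,0,1],[0,0.2,0,0,1],[0,0.2,0,0,1],[0,0.2,0,0,1]]

```text
t: 17.2
tcp_pos: [0.559, 0.1787, 0.2575]
orientation: [-0.0, 0.041, 0.999, -0.0]
force: [0.3, 0.6, -4.0]
grip_width: 0.0209
```

Emit:
move_arm:
  plan:
    - [[0,0.2,0,0,1],[0,0.2,0,0,1],[0,0.2,0,0,1],[0,0.15,0.1,0,1],[0,0.07,0.15,0,1],[0,0,0.2,0,1],[0,0,0.2,0,1],[0,0,0.1,0,1]]

```text
t: 18.0
tcp_pos: [0.568, 0.2999, 0.1419]
orientation: [-0.002, 0.041, 0.999, -0.001]
force: [0.7, -0.3, -3.9]
grip_width: 0.0211
```

Emit:
move_arm:
  plan:
    - [[0,0,0.04,0,1],[0,0,0,0,1]]

```text
t: 18.2
tcp_pos: [0.5691, 0.3, 0.1386]
orientation: [-0.001, 0.041, 0.999, -0.0]
force: [-0.3, -0.2, -3.2]
grip_width: 0.0208
```

```bash
cat > tr.py <<'E'
from h import *
np.set_printoptions(precision=3,suppress=True)
go(.568,.30,.118)
im,D=eyes.get_image('side');P=cloud('side',D);H=cv2.cvtColor(im,cv2.COLOR_RGB2HSV).astype(int)
k=(abs(P[...,0]-.56)<.13)&(abs(P[...,1]-.33)<.2)&(D>0)
B=P[k&(H[...,0]<14)&(H[...,1]>130)&(P[...,2]>.07)];print("bar",len(B),np.median(B,0),np.percentile(B,[5,95],axis=0))
T=P[k&(H[...,1]<60)&(H[...,2]>90)&(P[...,2]<.12)];print("tray 2-98",np.percentile(T,[2,98],axis=0))
for y in np.arange(.2,.5,.03):
    q=T[abs(T[:,1]-y)<.015]
    if len(q)>5: print(round(y,2),len(q),np.percentile(q[:,2],[5,50,95]))
E
python3 tr.py
```

```text
t 18.2 tcp [0.569 0.3   0.139] yawy 85.28 tilt 0.07 F [-0.3 -0.2 -3.2] w 0.0208 j [ 0.3   0.62  1.16 -0.    1.37 -1.19]
shift [ 0.007 -0.001  0.137] turn None
bar 238 [0.541 0.304 0.159] [[0.505 0.292 0.15 ]
 [0.612 0.313 0.165]]
tray 2-98 [[0.502 0.275 0.002]
 [0.647 0.403 0.117]]
0.26 34 [-0.001  0.001  0.032]
0.29 251 [0.001 0.025 0.048]
0.32 417 [0.033 0.049 0.115]
0.35 502 [0.056 0.072 0.109]
0.38 452 [0.078 0.093 0.113]
0.41 143 [0.1   0.105 0.118]
```

Emit:
move_arm:
  plan:
    - [[0,0,0.04,0,1],[0,0,0.04,0,1],[0,0,0,0,1]]

```text
t: 18.55
tcp_pos: [0.5696, 0.3005, 0.1281]
orientation: [0.001, 0.041, 0.999, 0.001]
force: [0.3, 0.1, 1.7]
grip_width: 0.0207
```

Emit:
move_arm:
  plan:
    - [[0,0,0.02,0,1],[0,0,0.02,0,1],[0,0,0,0,1]]

```text
t: 18.85
tcp_pos: [0.5705, 0.3026, 0.127]
orientation: [0.004, 0.041, 0.999, 0.003]
force: [-7.7, 5.8, 27.6]
grip_width: 0.021
```

Emit:
move_arm:
  plan:
    - [[0,0,-0.03,0,1],[0,0,0,0,0.55],[0,0,0,0,0.55],[0,0,0,0,0.55],[0,0.04,0.01,0,0.55],[0,0.04,0.01,0,0.55],[0,0.04,0.01,0,0.55],[0,0.04,0.02,0,0.55]]

```text
t: 19.65
tcp_pos: [0.5712, 0.3248, 0.1177]
orientation: [-0.0, 0.041, 0.999, 0.0]
force: [0.3, 1.0, -0.9]
grip_width: 0.0384
```

Emit:
move_arm:
  plan:
    - [[0,0.04,0.02,0,0.5],[0,0.04,0.02,0,0.5],[0,0.04,0.02,0,0.5],[0,0.04,0.02,0,0.5],[0,0.04,0.02,0,0.5],[0,0.04,0,0,0.5],[0,0.04,0,0,0.3],[0,0,0,0,0]]

```text
t: 20.45
tcp_pos: [0.5747, 0.3667, 0.1032]
orientation: [0.0, 0.041, 0.999, 0.0]
force: [-0.5, 0.6, -0.1]
grip_width: 0.0704
```

```bash
python3 tr.py
```

```text
t 20.45 tcp [0.575 0.367 0.103] yawy 85.32 tilt 0.04 F [-0.5  0.6 -0.1] w 0.0704 j [ 0.39  0.71  1.08  0.    1.35 -1.09]
shift [ 0.008 -0.447 -0.099] turn None
bar 247 [0.557 0.35  0.114] [[0.509 0.341 0.104]
 [0.604 0.357 0.117]]
tray 2-98 [[0.502 0.251 0.001]
 [0.649 0.442 0.088]]
0.23 20 [-0.003  0.001  0.004]
0.26 374 [0.001 0.005 0.024]
0.29 297 [0.003 0.006 0.026]
0.32 345 [0.002 0.006 0.029]
0.35 653 [0.003 0.007 0.096]
0.38 568 [0.002 0.006 0.026]
0.41 608 [0.002 0.006 0.027]
0.44 326 [0.004 0.017 0.029]
```

The tray is flat on the counter, with its floor at 5–6 mm everywhere. I retreat upward and check the tub and valve.

Emit:
move_arm:
  plan:
    - [[0,0,0,0,0],[0,0,0,0,0],[0,-0.08,0,0,0],[0,0,-0.2,0,0],[0,0,-0.3,0,0],[0,0,-0.3,0,0],[0,0,-0.3,0,0],[0,0,0,0,0]]

```text
t: 21.3
tcp_pos: [0.575, 0.3536, 0.2756]
orientation: [0.006, 0.041, 0.999, 0.003]
force: [0.8, 0.5, 0.8]
grip_width: 0.0856
```

Run:
```python
from h import *
np.set_printoptions(precision=3,suppress=True)
c=np.array([.544,-.007]);a=np.radians(-4.6);A=np.array([[np.cos(a),np.sin(a)],[-np.sin(a),np.cos(a)]])
imt,D=eyes.get_image('top');P=cloud('top',D)
for r in finder.regions_of('top','foot0'):
    Q=P[r['pixels']];print('foot',r['p'],r['pixels'].sum(),A@(np.median(Q,0)[:2]-c),np.percentile(Q[:,2],[5,50,95]))
for q in('valve_axis','valve_grip'):
    for cam in('top','side'):
        if cam=='side' and q=='valve_axis': im,_=eyes.get_image('side')
        r=finder.place_of(cam,q)
        if r: print(q,cam,r[0]['p'],world(cam,*r[0]['position'],z=.135))
m=(P[...,2]>.126)&(P[...,2]<.16)&(P[...,0]>.35)&(P[...,0]<.5)&(abs(P[...,1]+.22)<.06)
Q=P[m];print("lever line",np.polyfit(Q[:,0],Q[:,1],1),Q.min(0),Q.max(0),np.median(Q[Q[:,0]<.44],0))
save('e1',np.hstack([imt[170:290,180:380].repeat(2,0).repeat(2,1),im[150:270,230:430].repeat(2,0).repeat(2,1)]))
go(.412,-.222,.2,85)
```

```text
foot 0.7 119 [-0.027 -0.063] [0.032 0.043 0.049]
foot 0.48 148 [-0.031  0.027] [0.008 0.041 0.05 ]
valve_axis top 0.97 [ 0.527 -0.228  0.135]
valve_axis side 0.62 [ 0.529 -0.223  0.135]
valve_grip top 0.68 [ 0.404 -0.223  0.135]
lever line [ 0.014 -0.232] [ 0.385 -0.254  0.126] [ 0.498 -0.201  0.152] [ 0.413 -0.227  0.142]
t 21.65 tcp [0.574 0.354 0.267] yawy 85.27 tilt 0.15 F [ 0.3 -0.1  0.4] w 0.0854 j [ 0.38  0.6   0.83 -0.    1.72 -1.11]
shift [ 0.755 -3.913  0.451] turn 0.002
```

View pics/e1.png

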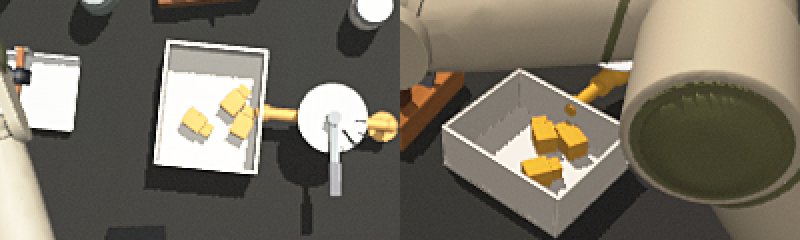

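All three feet lie in the tub, at (197,123), (235,103) and (243,122) in the top crop. I measure the angles of the disc marks and the lever exactly.

Run:
```python
from h import *
np.set_printoptions(precision=3,suppress=True)
im=cv2.cvtColor(cv2.imread('pics/top0.png'),cv2.COLOR_BGR2RGB)
g=im.max(2).astype(int);sat=g-im.min(2)
pts=[]
for v in range(180,270):
  for u in range(310,390): pts.append((u,v,*world('top',u,v,z=.116)[:2],g[v,u],sat[v,u]))
p=np.array(pts)
m=(p[:,4]>200)&(p[:,5]<25)&(np.hypot(p[:,2]-.527,p[:,3]+.226)<.075)
(cx,cy),r=cv2.minEnclosingCircle((p[m][:,2:4]*1000).astype(np.float32));c=np.array([cx,cy])/1000;print("disc",c,r)
d=p[:,2:4]-c;rr=np.hypot(*d.T);th=np.degrees(np.arctan2(d[:,1],d[:,0]))%360
k=(rr>.025)&(rr<.058)&(p[:,4]<150)
for lo in range(160,300,5):
    q=k&(th>=lo)&(th<lo+5)
    if q.sum(): print(lo,q.sum(),"r",rr[q].min().round(3),rr[q].max().round(3),"g",p[q,4].min())
```

```text
Traceback (most recent call last):
  File "h.py", line 4, in world
    c=eyes.calibration(cam);R=np.array(c["R"]);t=np.array(c["t"])
ValueError: time passes only in moves, steps and waits
```

```bash
sed -i 's/^def world/import functools\nCAL=functools.lru_cache(lambda n:eyes.calibration(n))\ndef world/; s/c=eyes.calibration(cam)/c=CAL(cam)/' h.py
cat > mk.py <<'E'
from h import *
np.set_printoptions(precision=3,suppress=True)
im=cv2.cvtColor(cv2.imread('pics/top0.png'),cv2.COLOR_BGR2RGB)
g=im.max(2).astype(int);sat=g-im.min(2)
p=np.array([(u,v,*world('top',u,v,z=.116)[:2],g[v,u],sat[v,u]) for v in range(180,270) for u in range(310,390)])
m=(p[:,4]>200)&(p[:,5]<25)&(np.hypot(p[:,2]-.527,p[:,3]+.226)<.075)
(cx,cy),r=cv2.minEnclosingCircle((p[m][:,2:4]*1000).astype(np.float32));c=np.array([cx,cy])/1000;print("disc",c,r)
d=p[:,2:4]-c;rr=np.hypot(*d.T);th=np.degrees(np.arctan2(d[:,1],d[:,0]))%360
k=(rr>.025)&(rr<.058)&(p[:,4]<150)
for lo in range(160,300,5):
    q=k&(th>=lo)&(th<lo+5)
    if q.sum(): print(lo,q.sum(),"r",rr[q].min().round(3),rr[q].max().round(3),"g",p[q,4].min())
E
python3 mk.py
```

```text
disc [ 0.52  -0.226] 67.76383209228516
165 3 r 0.025 0.032 g 140.0
170 8 r 0.036 0.058 g 30.0
220 3 r 0.043 0.054 g 24.0
225 7 r 0.026 0.056 g 35.0
230 1 r 0.028 0.028 g 89.0
270 3 r 0.044 0.055 g 111.0
```

Emit:
move_arm:
  plan:
    - [[0,0,0,0.047,0],[0,0,0,0.047,0],[0,0,0,0.047,0],[0,0,0,0.047,0],[0,0,0,0.047,0],[0,0,0,0.047,0],[0,0,0,0.047,0],[0,0,0,0.047,0]]

```text
t: 22.45
tcp_pos: [0.5735, 0.3539, 0.2672]
orientation: [-0.0, 0.593, 0.805, -0.001]
force: [-0.4, -0.5, -0.1]
grip_width: 0.0852
```

Emit:
move_arm:
  plan:
    - [[0,0,0,0.047,0],[0,0,0,0.047,0],[0,0,0,0.047,0],[0,0,0,0.047,0],[0,0,0,0.047,0],[0,0,0,0.047,0],[0,0,0,0.047,0],[0,0,0,0.047,0]]

```text
t: 23.25
tcp_pos: [0.5735, 0.3539, 0.2672]
orientation: [0.0, 0.941, 0.339, -0.001]
force: [0.3, 0.7, -0.1]
grip_width: 0.0856
```

Emit:
move_arm:
  plan:
    - [[0,0,0,0.047,0],[0,0,0,0.047,0],[0,0,0,0.047,0],[0,0,0,0.047,0],[0,0,0,0.028,0],[0,0,0,0,0]]

```text
t: 23.85
tcp_pos: [0.5736, 0.3539, 0.2673]
orientation: [0.0, 1.0, 0.009, -0.001]
force: [-0.8, -0.2, 0.1]
grip_width: 0.0851
```

```bash
python3 -c "
from h import *
go(.412,-.227,.22,-89)"
```

```text
t 23.85 tcp [0.5736 0.3539 0.2673] yawy -88.99 tilt 0.08 F [-0.8 -0.2  0.1] w 0.0851 j [ 0.38  0.6   0.82 -0.    1.72  1.93]
shift [-1.145  3.853  0.319] turn 0.0
```

Emit:
move_arm:
  plan:
    - [[-0.09,0.29,0,0,0],[-0.09,0.29,0,0,0],[-0.09,0.29,0,0,0],[-0.09,0.29,0,0,0],[-0.09,0.29,0,0,0],[-0.09,0.29,0,0,0],[-0.09,0.29,0,0,0],[-0.09,0.29,0,0,0]]

```text
t: 24.65
tcp_pos: [0.471, 0.0025, 0.2679]
orientation: [-0.0, 1.0, 0.011, -0.0]
force: [0.4, -0.5, 0.8]
grip_width: 0.0856
```

Emit:
move_arm:
  plan:
    - [[-0.09,0.29,0,0,0],[-0.09,0.29,0,0,0],[-0.09,0.29,0,0,0],[-0.08,0.29,0,0,0],[-0.07,0.25,0,0,0],[0,0.12,0.16,0,0],[0,0,0.16,0,0],[0,0,0,0,0]]

```text
t: 25.45
tcp_pos: [0.4119, -0.2261, 0.2174]
orientation: [-0.002, 1.0, 0.01, -0.002]
force: [0.5, 0.2, -0.1]
grip_width: 0.0853
```

```bash
python3 -c "
from h import *
go(.412,-.227,.117,-89)
im,D=eyes.get_image('side');P=cloud('side',D)
im,D2=eyes.get_image('top');P2=cloud('top',D2)
for P in(P,P2):
  m=(P[...,2]>.126)&(P[...,2]<.155)&(P[...,0]>.36)&(P[...,0]<.46)&(abs(P[...,1]+.22)<.05);Q=P[m];print(len(Q),np.median(Q,0) if len(Q) else '',np.percentile(Q,[5,95],axis=0) if len(Q) else '')"
```

```text
t 25.45 tcp [ 0.4119 -0.2261  0.2174] yawy -88.89 tilt 0.36 F [ 0.5  0.2 -0.1] w 0.0853 j [-0.75  0.26  1.53  0.    1.36  0.8 ]
shift [0.003 0.009 0.67 ] turn 0.001
147 [ 0.41957638 -0.2230382   0.1421481 ] [[ 0.38916535 -0.23607046  0.13121183]
 [ 0.45297305 -0.21798918  0.1458299 ]]
1 [ 0.38841293 -0.21667876  0.15062845] [[ 0.38841293 -0.21667876  0.15062845]
 [ 0.38841293 -0.21667876  0.15062845]]
```

Emit:
move_arm:
  plan:
    - [[0,0,0.2,0,0],[0,0,0.2,0,0],[0,0,0.16,0,0],[0,0,0.1,0,0],[0,0,0,0,0.5],[0,0,0,0,1],[0,0,0,0,1],[0,0,0,0,1]]

```text
t: 26.35
tcp_pos: [0.4136, -0.2268, 0.1221]
orientation: [0.001, 1.0, 0.009, 0.001]
force: [-0.3, 0.1, 0.3]
grip_width: 0.0285
```

```bash
python3 -c "
from h import *
go(.4396,-.3012,.117,-49.5)
x=np.array([.527,-.2265]);d=state()['tcp_pos'][:2]-x;print(np.hypot(*d),np.degrees(np.arctan2(d[1],d[0]))%360)"
```

```text
t 26.35 tcp [ 0.4136 -0.2268  0.1221] yawy -88.93 tilt 0.12 F [-0.3  0.1  0.3] w 0.0285 j [-0.75  0.36  1.68 -0.    1.09  0.8 ]
shift [0.164 0.499 0.035] turn -0.219
0.11338464326368163 180.1598322188118
```

Emit:
move_arm:
  plan:
    - [[0,0,0,0,1],[0,0,0,0,1],[0,0,0,0,1],[0,0,0,0,1]]

```text
t: 26.75
tcp_pos: [0.4136, -0.2274, 0.1222]
orientation: [0.001, 1.0, 0.009, 0.001]
force: [-2.6, -0.9, 5.6]
grip_width: 0.0189
```

Emit:
move_arm:
  plan:
    - [[0.003,0.066,0,-0.028,1],[0.003,0.066,0,-0.028,1],[0.003,0.066,0,-0.028,1],[0.003,0.066,0,-0.028,1],[0.003,0.066,0,-0.028,1],[0.003,0.066,0,-0.028,1],[0.003,0.066,0,-0.028,1],[0,0,0,0,1]]

```text
t: 27.55
tcp_pos: [0.4349, -0.2936, 0.1222]
orientation: [0.002, 0.95, 0.313, -0.001]
force: [-7.6, -5.7, 7.6]
grip_width: 0.0187
```

```bash
python3 -c "
from h import *
go(.4396,-.3012,.117,-49.5)
x=np.array([.527,-.2265]);d=state()['tcp_pos'][:2]-x;print(np.hypot(*d),np.degrees(np.arctan2(d[1],d[0]))%360)"
```

```text
t 27.55 tcp [ 0.4349 -0.2936  0.1222] yawy -53.55 tilt 0.22 F [-7.6 -5.7  7.6] w 0.0187 j [-0.82  0.44  1.54 -0.    1.15  0.12]
shift [-0.005  0.059  0.035] turn -0.022
0.113904392719232 216.0704760222135
```

Emit:
move_arm:
  plan:
    - [[0.003,0.06,0,-0.023,1],[0,0,0,0,1],[0,0,0,0,1],[0,0,0,0,0.5],[0,0,0,0,0],[0,0,0,0,0],[0,0,0,0,0],[0,0,0,0,0]]

```text
t: 28.35
tcp_pos: [0.4409, -0.2981, 0.121]
orientation: [-0.0, 0.938, 0.346, 0.0]
force: [0.1, -0.1, 1.0]
grip_width: 0.0857
```

Emit:
move_arm:
  plan:
    - [[0,0,-0.1,0,0],[0,0,-0.3,0,0],[0,0,-0.3,0,0],[-0.3,0,-0.3,0,0],[-0.33,0,0,0,0],[-0.33,0,0,0,0],[0,0,0,0,0]]

```text
t: 29.05
tcp_pos: [0.3352, -0.3885, 0.2615]
orientation: [0.0, 0.939, 0.343, -0.001]
force: [1.1, 0.2, -0.3]
grip_width: 0.0854
```

Run:
```python
from h import *
np.set_printoptions(precision=3,suppress=True)
go(.4,-.3,.2)
c=np.array([.544,-.007]);a=np.radians(-4.6);A=np.array([[np.cos(a),np.sin(a)],[-np.sin(a),np.cos(a)]])
x=np.array([.527,-.2265]);ims={}
for cam in('top','side'):
    im,D=eyes.get_image(cam);ims[cam]=im;P=cloud(cam,D)
    d=P[...,:2]-x;r=np.hypot(d[...,0],d[...,1]);th=np.degrees(np.arctan2(d[...,1],d[...,0]))%360
    m=(r>.07)&(r<.15)&(P[...,2]>.122)&(P[...,2]<.155)&(th>150)&(th<300)
    print(cam,m.sum(),"lever ang",np.percentile(th[m],[10,50,90]) if m.any() else '')
    for q in('valve_axis','valve_grip'):
        p=finder.place_of(cam,q)
        if p: print(q,p[0]['p'],world(cam,*p[0]['position'],z=.135)[:2])
    for rr in finder.regions_of(cam,'foot0'):
        Q=P[rr['pixels']];print('foot',rr['p'],rr['pixels'].sum(),A@(np.median(Q,0)[:2]-c),np.percentile(Q[:,2],[5,50,95]))
    T=P[(abs(P[...,0]-.56)<.05)&(abs(P[...,1]-.35)<.08)&(P[...,2]<.012)];print("tray floor z",np.median(T[:,2]),len(T))
    for q in('mug','jar','plane','tin','mallet','vase'):
        p=finder.place_of(cam,q)
        if p: print(q,p[0]['p'],world(cam,*p[0]['position'],z=0)[:2])
save('f1',np.hstack([ims['top'][150:300,150:400],ims['side'][120:270,200:450]]).repeat(2,0).repeat(2,1)[:, :1000])
cv2.imwrite('pics/f1.png',cv2.resize(cv2.imread('pics/f1.png'),(800,240)))
```

```text
t 29.05 tcp [ 0.335 -0.389  0.262] yawy -49.87 tilt 0.07 F [ 1.1  0.2 -0.3] w 0.0854 j [-1.09  0.29  1.34 -0.    1.51 -0.22]
shift [ 0.711 -0.173  0.409] turn None
top 115 lever ang [214.109 218.217 222.629]
valve_axis 0.97 [ 0.536 -0.231]
valve_grip 0.52 [ 0.436 -0.288]
foot 0.67 107 [ 0.018 -0.044] [0.033 0.042 0.05 ]
foot 0.66 124 [-0.031  0.024] [0.033 0.042 0.051]
foot 0.49 142 [-0.023 -0.063] [0.025 0.041 0.051]
tray floor z 0.004322621888058389 892
mug 0.41 [ 0.375 -0.502]
jar 0.68 [ 0.556 -0.552]
mallet 0.77 [0.459 0.595]
vase 0.76 [ 0.552 -0.551]
side 134 lever ang [214.964 217.629 223.623]
valve_axis 0.68 [ 0.55 -0.24]
valve_grip 0.84 [ 0.442 -0.301]
foot 0.75 236 [-0.028 -0.056] [0.013 0.039 0.045]
foot 0.66 219 [-0.035  0.028] [0.016 0.04  0.045]
foot 0.55 197 [ 0.014 -0.036] [0.016 0.041 0.046]
foot 0.18 193 [-0.061 -0.276] [0.132 0.141 0.147]
tray floor z 0.005248816157727926 1428
mug 0.28 [0.564 0.248]
jar 0.76 [0.756 0.206]
plane 0.68 [ 0.795 -0.005]
tin 0.91 [ 0.743 -0.321]
mallet 0.58 [0.46  0.599]
vase 0.81 [ 0.556 -0.572]
```

View pics/f1.png

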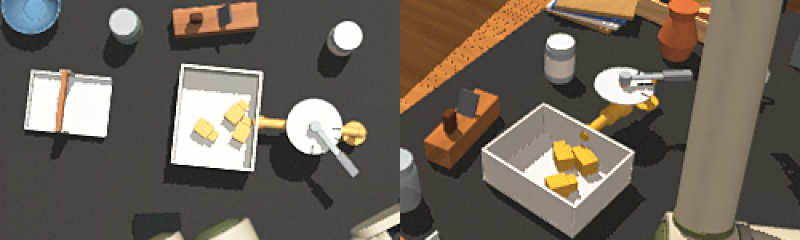

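The lever reads about 218°, against a target of about 220.4° from the tub's axes. I check that against the disc marks, now that the closed mark is uncovered.

```bash
cat > mk2.py <<'E'
from h import *
np.set_printoptions(precision=3,suppress=True)
new,_=eyes.get_image('top');old=cv2.cvtColor(cv2.imread('pics/top0.png'),cv2.COLOR_BGR2RGB)
for n,im in(("old",old),("new",new)):
    g=cv2.resize(im.max(2),None,fx=4,fy=4,interpolation=cv2.INTER_CUBIC).astype(float)
    vv,uu=np.mgrid[180*4:265*4,315*4:385*4];G=g[180*4:265*4,315*4:385*4]
    p=np.array([world('top',(u+.5)/4-.5,(v+.5)/4-.5,z=.116)[:2] for v,u in zip(vv.ravel(),uu.ravel())]);G=G.ravel()
    for c in(np.array([.527,-.2265]),np.array([.529,-.2285])):
        d=p-c;r=np.hypot(*d.T);th=np.degrees(np.arctan2(d[:,1],d[:,0]))%360
        h=[]
        for lo in range(160,285,3):
            q=(r>.045)&(r<.058)&(th>=lo)&(th<lo+3);h.append(int(G[q].mean()))
        print(n,c,dict(zip(range(160,285,3),h)))
E
python3 mk2.py
```

```text
old [ 0.527 -0.227] {160: 255, 163: 254, 166: 250, 169: 187, 172: 112, 175: 182, 178: 232, 181: 239, 184: 230, 187: 236, 190: 249, 193: 248, 196: 243, 199: 250, 202: 254, 205: 254, 208: 254, 211: 250, 214: 172, 217: 51, 220: 122, 223: 246, 226: 254, 229: 254, 232: 254, 235: 251, 238: 222, 241: 229, 244: 253, 247: 254, 250: 254, 253: 255, 256: 253, 259: 218, 262: 145, 265: 205, 268: 255, 271: 255, 274: 254, 277: 254, 280: 254, 283: 254}
old [ 0.529 -0.229] {160: 255, 163: 253, 166: 210, 169: 122, 172: 162, 175: 226, 178: 239, 181: 231, 184: 234, 187: 246, 190: 250, 193: 246, 196: 251, 199: 254, 202: 254, 205: 254, 208: 249, 211: 163, 214: 50, 217: 132, 220: 247, 223: 254, 226: 254, 229: 254, 232: 252, 235: 220, 238: 225, 241: 251, 244: 254, 247: 254, 250: 255, 253: 254, 256: 229, 259: 152, 262: 184, 265: 252, 268: 255, 271: 254, 274: 254, 277: 254, 280: 253, 283: 254}
new [ 0.527 -0.227] {160: 254, 163: 254, 166: 254, 169: 245, 172: 208, 175: 179, 178: 222, 181: 255, 184: 255, 187: 254, 190: 254, 193: 248, 196: 217, 199: 175, 202: 175, 205: 181, 208: 175, 211: 161, 214: 194, 217: 234, 220: 235, 223: 230, 226: 238, 229: 248, 232: 253, 235: 251, 238: 221, 241: 229, 244: 253, 247: 254, 250: 254, 253: 255, 256: 253, 259: 218, 262: 143, 265: 205, 268: 255, 271: 255, 274: 254, 277: 254, 280: 254, 283: 254}
new [ 0.529 -0.229] {160: 254, 163: 254, 166: 251, 169: 224, 172: 179, 175: 204, 178: 252, 181: 255, 184: 254, 187: 254, 190: 246, 193: 217, 196: 174, 199: 173, 202: 180, 205: 171, 208: 162, 211: 197, 214: 235, 217: 234, 220: 230, 223: 237, 226: 249, 229: 254, 232: 252, 235: 220, 238: 225, 241: 251, 244: 254, 247: 254, 250: 255, 253: 254, 256: 228, 259: 151, 262: 184, 265: 251, 268: 255, 271: 254, 274: 254, 277: 254, 280: 253, 283: 254}
```

The marks give half open at about 219–220°, closed at about 176° and open at about 264°. The lever at about 218° is within 2° of half open. Handing in.

```bash
python3 -c "
from h import *
print(job.hand_in())"
```

```text
the job is handed in; nothing more can be done
None
```

The job is handed in. All three feet are in the tub, the empty tray stands on the counter, and the valve is at about half open. `hand_in` gives no verdict, so this rests on my own last checks.

- **Method:** The moves offered no tilt of the tool. I lowered the tray onto the tub's +y rim, loosened the grip to a cage around the handle, and let the tray pivot on the rim until the feet slid out. I then regripped the tilted tray, carried it back, and let it swing down flat on the counter. Last, I gripped the valve lever and turned it along its arc.
- **Feet:** Both cameras show all three inside the tub walls, tops about 42 mm above the counter. The load on the gripper fell from about 6 N to 3 N, which fits an empty tray.
- **Tray:** Its floor reads 4–5 mm high, so it is flat and upright.
- **Valve:** The lever is at about 218°, against about 219–220° for the half mark on the disc. That is roughly 43°, inside the tolerance.
- **Robot:** The gripper is open and clear of everything, about 29 s of the 72 s in.

**Disagreements:**
- The finder reported the mug and the jar at wrong places once each in the final check, with the jar taken for the vase. It did not report the plane or the tin in the top view.
- The mug's position rests on one low-confidence top-camera reading, about 18 mm off its first one. The other bystanders' final readings lie within about 15 mm of their starts, and I saw no contact with any of them.

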